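Change the covers of the culture jars

ROBOT

A 6-joint arm with a two-finger parallel gripper is mounted at the origin on the work surface. World frame = base frame: x ahead of the robot, y to its left, z up, the work surface at z = 0. Lengths are in m, angles in degrees, forces in N, time in s.
With the tool pointing down it reaches from about 0.4 to 0.825 m from the base axis. Payload 7 kg.
Tool frame: the origin (TCP) lies midway between the tips of the shut fingers; the grasp point (between the pads) lies 19 mm behind it; z points along the fingers, y is the line along which they close (so a half turn about z gives the same grasp; the last joint's range is limited). The gripper opens to 88 mm and grips with 3 to 60 N. Pads are 19 mm wide; open, the fingers measure 130 mm over their backs; the gripper's body (78 mm by 193 mm) begins 47 mm behind the grasp point.
Start: joints at [93.57, 20.546, 0.682, 0, -70.136, -16.507], TCP at [0.151, 0.658, 0.227] pointing down, gripper open.
Joint ranges: [-176.03, 176.03], [-82.01, 121.73], [-58.28, 71.71], [-173.87, 95.51], [-174.79, -0.11], [-173.66, 173.66]. Speed limits (degrees/s): [136.94, 136.94, 172.46, 180, 180, 180].

INTERFACE

Orientations are given as a 3x3 rotation matrix whose columns are the frame's x, y, z axes.
In Python, from rig import robot gives the robot as it stands. Calls block until the motion is done:
- robot.goto(position, orientation): joint-space move of the TCP to a pose.
- robot.servo_line(position, ori=None, speed=0.15): straight line of the TCP; ori=None keeps the orientation; speed is the mean speed in m/s.
- robot.movej(angles): joint-space move.
- robot.move_gripper(opening): opening from 0.0 (shut) to 1.0 (fully open); the grip force is fixed at half the most; returns when the fingers have stopped.
- robot.dwell(seconds).
- robot.ik(position, orientation): joint angles nearest the present ones, or None.
- robot.grab_frame(name): name is "scene" or "top"; returns (picture, depth): 420x560x3 uint8, red, green, blue; 420x560 float32, m along the optical axis (not along the pixel's ray), 0 where there is no reading.
- robot.camera_info(name): a dict with "vfov" (degrees; the focal length in pixels is half the picture's height over the tangent of half this angle, whatever the lens; pixels are square), "cx", "cy" (the principal point, pixels), "view" (4x4, takes a point from world to camera coordinates). Camera axes: x right, y down, z forward; pixel columns grow to the right and rows downward; lengths in m; the calibration is good to about 2 mm. A picture is of the moment at which its call begins. camera_info takes no time and is no camera call.
A pose or a line that the arm cannot do raises robot.Unreachable and nothing moves.
- robot.job_done(): hands the job in; it is judged then, once.
Readings, each from a call of its own:
- robot.read_t(): time.
- robot.read_qpos(): joint angles.
- robot.read_qvel(): joint speeds.
- robot.read_effort(): joint torques, N m.
- robot.read_position(): TCP position.
- robot.read_tcp_rot(): TCP orientation.
- robot.read_force(): force on the tool from outside, world axes, zero at the start.
- robot.read_ft_torque(): the same for the moment, N m.
- robot.read_grip_width(): opening from 0.0 (shut) to 1.0 (fully open).
- robot.read_finger_force(): force on a finger pad.
Only numpy, scipy, OpenCV 4.12 (cv2) and the standard library are available. Lean on these libraries where they do the work, as an engineer would, in place of code of your own. Each camera call takes 0.05 s, during which the arm holds its last target. There are 200 camera calls.

TASK

The culture jars have cooled: give every jar a clean white cover. Take off each steel cover that is still on a jar and hang it by its bow on the hooks of the dark return rack, one to a hook, and lift the white covers off the white rack and set one on each of the three jars, flat on the rim with its plug in the mouth. Keep the jars upright and leave the other things on the bench where they are.

Things in the scene. Friction and masses are not known exactly. Their poses are not given: they have to be found in the camera images.
- white0: Round jar cover, white, two red ports: disc 88 mm diameter, 8 mm thick; below it a plug 63 mm diameter, 14 mm deep, its lower 8 mm tapering to 54 mm; on top a stiff bow handle 60 mm wide outside along the cover's y, reaching 56 mm above the origin. 0.14 kg. Origin: centre of the disc's underside, which rests on the jar's rim; z up. Bow as on the steel ones. Hangs on clean_rack at first.
- white1: Round jar cover, white, two red ports: disc 88 mm diameter, 8 mm thick; below it a plug 63 mm diameter, 14 mm deep, its lower 8 mm tapering to 54 mm; on top a stiff bow handle 60 mm wide outside along the cover's y, reaching 56 mm above the origin. 0.14 kg. Origin: centre of the disc's underside, which rests on the jar's rim; z up. Bow as on the steel ones. Hangs on clean_rack at first.
- white2: Round jar cover, white, two red ports: disc 88 mm diameter, 8 mm thick; below it a plug 63 mm diameter, 14 mm deep, its lower 8 mm tapering to 54 mm; on top a stiff bow handle 60 mm wide outside along the cover's y, reaching 56 mm above the origin. 0.14 kg. Origin: centre of the disc's underside, which rests on the jar's rim; z up. Bow as on the steel ones. Hangs on clean_rack at first.
- steel0: Round jar cover, bare grey steel: disc 88 mm diameter, 8 mm thick; below it a plug 63 mm diameter, 14 mm deep, its lower 8 mm tapering to 54 mm; on top a stiff bow handle 60 mm wide outside along the cover's y, reaching 56 mm above the origin. 0.14 kg. Origin: centre of the disc's underside, which rests on the jar's rim; z up. If present, sits on a jar at first.
- steel1: Round jar cover, bare grey steel: disc 88 mm diameter, 8 mm thick; below it a plug 63 mm diameter, 14 mm deep, its lower 8 mm tapering to 54 mm; on top a stiff bow handle 60 mm wide outside along the cover's y, reaching 56 mm above the origin. 0.14 kg. Origin: centre of the disc's underside, which rests on the jar's rim; z up. If present, sits on a jar at first.
- steel2: Round jar cover, bare grey steel: disc 88 mm diameter, 8 mm thick; below it a plug 63 mm diameter, 14 mm deep, its lower 8 mm tapering to 54 mm; on top a stiff bow handle 60 mm wide outside along the cover's y, reaching 56 mm above the origin. 0.14 kg. Origin: centre of the disc's underside, which rests on the jar's rim; z up. If present, sits on a jar at first.
- steel0_eye (a point): Middle of the underside of steel0's bow bar, 48 mm above its origin. The bow is two uprights (6 mm thick along y) and a flat bar 8 mm thick, all 12 mm deep along x; its opening, seen along x, is 48 mm wide and 40 mm high.
- steel1_eye (a point): Middle of the underside of steel1's bow bar, 48 mm above its origin. The bow is two uprights (6 mm thick along y) and a flat bar 8 mm thick, all 12 mm deep along x; its opening, seen along x, is 48 mm wide and 40 mm high.
- steel2_eye (a point): Middle of the underside of steel2's bow bar, 48 mm above its origin. The bow is two uprights (6 mm thick along y) and a flat bar 8 mm thick, all 12 mm deep along x; its opening, seen along x, is 48 mm wide and 40 mm high.
- jar0: Glass jar with amber contents standing on the bench, 84 mm diameter, 110 mm tall to its rim; round mouth of 70 mm inside diameter, 78 mm outside. 0.7 kg, loose. Origin: centre of its underside; z up.
- jar1: Glass jar with amber contents standing on the bench, 84 mm diameter, 110 mm tall to its rim; round mouth of 70 mm inside diameter, 78 mm outside. 0.7 kg, loose. Origin: centre of its underside; z up.
- jar2: Glass jar with amber contents standing on the bench, 84 mm diameter, 110 mm tall to its rim; round mouth of 70 mm inside diameter, 78 mm outside. 0.7 kg, loose. Origin: centre of its underside; z up.
- clean_rack: White drying rack with a blue drip tray; the white covers hang on it at first. Fixed. A crossbar on two posts at the back carries three level hooks, 115 mm apart along the rack's y, their tops 235 mm above the bench. Origin: on the bench under the middle hook's hanging point; x points to the back, so the hooks point to -x, towards the robot.
- return_rack: Dark steel rack with a grey drip tray, its hooks empty at first. Fixed. A crossbar on two posts at the back carries three level hooks, 115 mm apart along the rack's y, their tops 235 mm above the bench. Origin: on the bench under the middle hook's hanging point; x points to the back, so the hooks point to -x, towards the robot.
- clean_rack_hook0 (a point): Hanging point of hook 0 of clean_rack, on top of its strip; axes as the rack's. The hook is a level strip 14 mm wide (y), 5 mm thick, from the crossbar at x = +90 mm to a turned-up tip at x = -16 to -20 mm that stands 12 mm above it. A cover hangs with its bow's bar lying across the strip behind the tip, the strip passing through the bow.
- clean_rack_hook1 (a point): Hanging point of hook 1 of clean_rack, on top of its strip; axes as the rack's. The hook is a level strip 14 mm wide (y), 5 mm thick, from the crossbar at x = +90 mm to a turned-up tip at x = -16 to -20 mm that stands 12 mm above it. A cover hangs with its bow's bar lying across the strip behind the tip, the strip passing through the bow.
- clean_rack_hook2 (a point): Hanging point of hook 2 of clean_rack, on top of its strip; axes as the rack's. The hook is a level strip 14 mm wide (y), 5 mm thick, from the crossbar at x = +90 mm to a turned-up tip at x = -16 to -20 mm that stands 12 mm above it. A cover hangs with its bow's bar lying across the strip behind the tip, the strip passing through the bow.
- return_rack_hook0 (a point): Hanging point of hook 0 of return_rack, on top of its strip; axes as the rack's. The hook is a level strip 14 mm wide (y), 5 mm thick, from the crossbar at x = +90 mm to a turned-up tip at x = -16 to -20 mm that stands 12 mm above it. A cover hangs with its bow's bar lying across the strip behind the tip, the strip passing through the bow.
- return_rack_hook1 (a point): Hanging point of hook 1 of return_rack, on top of its strip; axes as the rack's. The hook is a level strip 14 mm wide (y), 5 mm thick, from the crossbar at x = +90 mm to a turned-up tip at x = -16 to -20 mm that stands 12 mm above it. A cover hangs with its bow's bar lying across the strip behind the tip, the strip passing through the bow.
- return_rack_hook2 (a point): Hanging point of hook 2 of return_rack, on top of its strip; axes as the rack's. The hook is a level strip 14 mm wide (y), 5 mm thick, from the crossbar at x = +90 mm to a turned-up tip at x = -16 to -20 mm that stands 12 mm above it. A cover hangs with its bow's bar lying across the strip behind the tip, the strip passing through the bow.
- wash_bottle: White plastic wash bottle, 66 mm diameter, 190 mm tall with its spout; loose bystander. Origin: centre of its underside.
- petri_stack: Stack of dishes, 93 mm diameter, 60 mm tall; loose bystander. Origin: centre of its underside.
- pan: Dark loaf pan, 90 x 190 x 50 mm; loose bystander. Origin: centre of its underside.
- loop_steriliser: White bench steriliser with a tilted steel barrel, about 160 mm tall; fixed bystander. Origin: centre of its underside.
Mind the look-alikes: they are no part of the job. Leave any pink or purple look-alike of the white1 alone.

How it is judged:
By the outcome, as a careful person would: the job done as asked, in the order asked, and still so for the second after the job is handed in, with the robot touching nothing.
Of steel0, steel1, steel2 only 1 to 3 are there at a start; the rules pass over those that are not, and their reading is None.
At some moment in a run one of jar0, jar1, jar2 may be knocked a few centimetres aside while the robot is not near it.
It also fails if it takes over 210 s, if anything falls off the work surface, if the arm or the gripper's body presses on something with over 40 N, if the wrist force passes 120 N, or if a joint passes its speed limit or range.

## Working session

There is one attempt and no reset: what is moved stays moved. The work goes in short steps, each a Python script; the robot and the scene stay as the last script left them, time stands still between calls to the robot, and variables do not carry over. Pictures are saved under pics/ and viewed, at most 14 in all, crops included, and the job is handed in when it is done.

```bash
ls; mkdir -p pics; python3 - <<'E'
from rig import robot
import cv2,numpy as np
for n in("scene","top"):
    p,d=robot.grab_frame(n);cv2.imwrite(f"pics/{n}0.png",p[:,:,::-1]);np.save(f"pics/{n}0.npy",d)
    i=robot.camera_info(n);print(n,i["vfov"],i["cx"],i["cy"],np.round(i["view"],3).tolist(),i.keys(),(d>0).mean())
print(robot.read_t(),robot.read_tcp_rot())
E
```

```text
pics
scene 56.85302549724178 280.19335244435206 207.3024922588867 [[-0.799, 0.601, -0.018, 0.445], [0.407, 0.519, -0.752, -0.111], [-0.443, -0.608, -0.659, 1.561], [0.0, 0.0, 0.0, 1.0]] dict_keys(['vfov', 'cx', 'cy', 'view']) 0.9960586734693877
top 50.02405133215037 279.7012619535147 212.98000500220195 [[0.025, -1.0, -0.01, 0.012], [-0.981, -0.023, -0.192, 0.582], [0.192, 0.015, -0.981, 1.483], [0.0, 0.0, 0.0, 1.0]] dict_keys(['vfov', 'cx', 'cy', 'view']) 0.9959736394557823
0.1 [[ 9.74596205e-01 -2.23969175e-01 -2.14470919e-04]
 [-2.23969250e-01 -9.74595164e-01 -1.42899738e-03]
 [ 1.11029044e-04  1.44073032e-03 -9.99998956e-01]]
```

View pics/scene0.png

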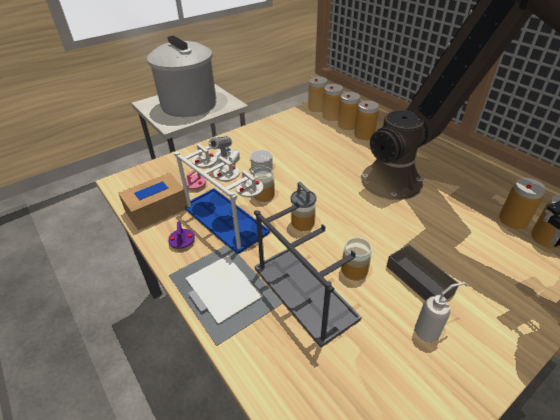

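View pics/top0.png

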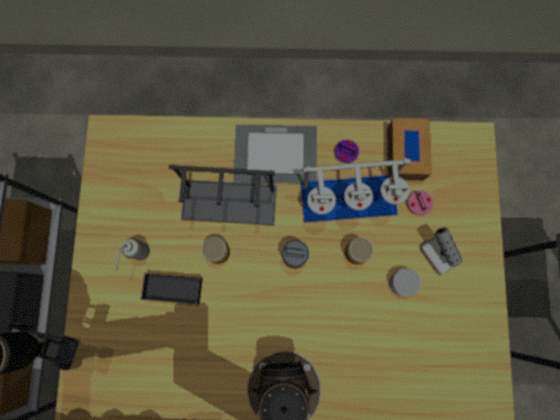

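The scene view shows one steel cover, on the jar at (303,205). In the top view that jar is at (295,253). The other two jars, at top (215,248) and (359,250), look open. The three white covers hang on the white rack at top (320,200), (358,195) and (397,188). The pink (420,203) and purple (346,151) look-alikes lie on the bench. Next I'll check this with enlarged crops and measure.

```bash
cat > h.py <<'E'
from rig import robot
import numpy as np,cv2
def grab(n):
    p,d=robot.grab_frame(n);return p,d,cloud(n,d)
def cloud(n,d):
    i=robot.camera_info(n);f=d.shape[0]/2/np.tan(np.radians(i["vfov"]/2));V=np.array(i["view"])
    v,u=np.mgrid[:d.shape[0],:d.shape[1]]
    c=np.stack([(u-i["cx"])/f*d,(v-i["cy"])/f*d,d],-1)
    w=(c-V[:3,3])@V[:3,:3];w[d<=0]=np.nan;return w
def proj(n,P):
    i=robot.camera_info(n);f=210/np.tan(np.radians(i["vfov"]/2));V=np.array(i["view"]);c=V[:3,:3]@P+V[:3,3]
    return c[0]/c[2]*f+i["cx"],c[1]/c[2]*f+i["cy"]
E
python3 - <<'E'
from h import *
s=cv2.imread("pics/scene0.png");t=cv2.imread("pics/top0.png")
W={n:cloud(n,np.load(f"pics/{n}0.npy")) for n in("scene","top")}
c=lambda a,x0,x1,y0,y1,k:cv2.resize(np.clip(a[y0:y1,x0:x1].astype(float)*1.5,0,255).astype(np.uint8),None,fx=k,fy=k,interpolation=cv2.INTER_CUBIC)
cv2.imwrite("pics/tc.png",c(t,165,435,135,305,2.95));cv2.imwrite("pics/sc.png",c(s,150,400,125,300,3.2))
for n in W:
    w=W[n];z=w[...,2]
    inb=(w[...,0]>.15)&(w[...,0]<.95)&(abs(w[...,1])<.55)
    print(n,"bench z",np.nanmedian(z[inb&(abs(z)<.02)]))
    for lo,hi in((.095,.135),(.14,.185),(.185,.215),(.215,.27)):
        m=(inb&(z>lo)&(z<hi)).astype(np.uint8)
        k,l,st,ce=cv2.connectedComponentsWithStats(m)
        for j in range(1,k):
            if st[j,4]>12:
                q=w[l==j];print(lo,st[j].tolist(),"mean",q.mean(0).round(3),"min",q.min(0).round(3),"max",q.max(0).round(3))
E
```

```text
scene bench z 9.601539482789615e-05
0.095 [211, 136, 20, 13, 130] mean [ 0.479 -0.497  0.117] min [ 0.417 -0.545  0.095] max [ 0.53  -0.466  0.135]
0.095 [253, 167, 21, 15, 128] mean [ 0.454 -0.233  0.104] min [ 0.419 -0.279  0.095] max [ 0.496 -0.196  0.113]
0.095 [181, 178, 6, 10, 37] mean [ 0.718 -0.351  0.117] min [ 0.709 -0.36   0.096] max [ 0.724 -0.344  0.135]
0.095 [291, 190, 26, 21, 368] mean [ 0.444 -0.017  0.116] min [ 0.397 -0.067  0.095] max [0.483 0.021 0.134]
0.095 [234, 221, 5, 10, 40] mean [ 0.687 -0.052  0.115] min [ 0.678 -0.059  0.096] max [ 0.692 -0.047  0.133]
0.095 [345, 237, 27, 23, 217] mean [0.446 0.243 0.104] min [0.408 0.204 0.095] max [0.489 0.281 0.113]
0.095 [258, 240, 5, 11, 40] mean [0.676 0.064 0.116] min [0.67  0.057 0.096] max [0.68  0.068 0.133]
0.095 [422, 296, 28, 27, 467] mean [0.46  0.519 0.116] min [0.421 0.481 0.095] max [0.479 0.546 0.134]
0.095 [322, 311, 7, 11, 53] mean [0.688 0.363 0.117] min [0.68  0.355 0.095] max [0.692 0.366 0.135]
0.14 [210, 137, 10, 7, 45] mean [ 0.509 -0.489  0.146] min [ 0.481 -0.506  0.14 ] max [ 0.527 -0.47   0
[... 4347 characters left out ...]
0.657 -0.368  0.191] max [ 0.677 -0.347  0.202]
0.185 [344, 182, 28, 28, 400] mean [ 0.607 -0.213  0.197] min [ 0.573 -0.26   0.188] max [ 0.658 -0.175  0.21 ]
0.185 [361, 183, 10, 7, 39] mean [ 0.645 -0.239  0.196] min [ 0.636 -0.256  0.188] max [ 0.656 -0.229  0.203]
0.185 [307, 186, 28, 28, 448] mean [ 0.595 -0.102  0.197] min [ 0.556 -0.144  0.186] max [ 0.644 -0.06   0.213]
0.185 [116, 247, 6, 12, 24] mean [0.42  0.517 0.189] min [0.403 0.512 0.185] max [0.438 0.524 0.195]
0.215 [303, 158, 107, 45, 1216] mean [ 0.662 -0.213  0.238] min [ 0.581 -0.37   0.215] max [ 0.725 -0.044  0.252]
0.215 [168, 164, 107, 43, 969] mean [0.65  0.208 0.237] min [0.566 0.044 0.217] max [0.693 0.371 0.249]
```

View pics/tc.png

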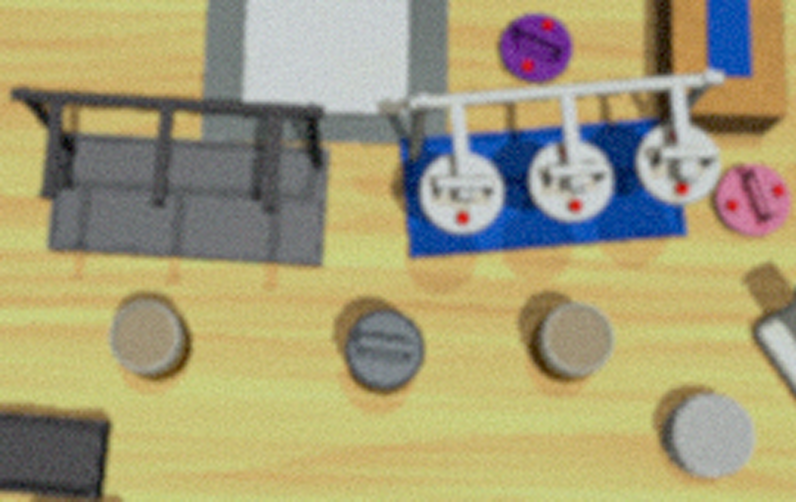

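View pics/sc.png

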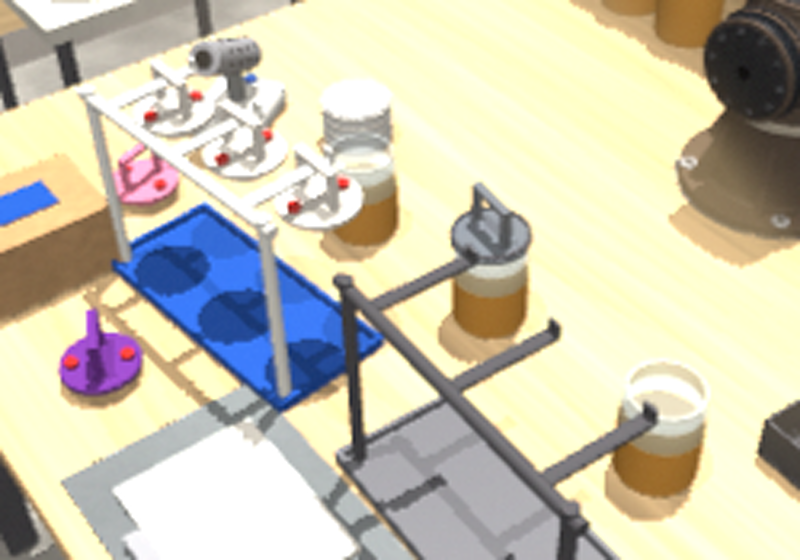

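The crops confirm it. The targets are the three white covers on the hooks, at scene (205,158), (227,172) and (250,186). The pink one (195,181) and purple one (181,239) lie on the bench and aren't wanted. The only steel cover is on the middle jar. The other two jars are open, and the grey stack at scene (261,160) is the petri dishes. Next I'll fit the exact poses from both views.

```bash
cat >> h.py <<'E'
from scipy.optimize import least_squares
def circ(xy,r):
    "centre of circle/disc of radius r from hull points"
    h=cv2.convexHull((xy*1000).astype(np.float32))[:,0]/1000
    f=lambda c:np.hypot(*(h-c).T)-r
    s=least_squares(f,h.mean(0),loss="soft_l1",f_scale=.002);return s.x,np.abs(f(s.x)).mean()
def near(w,x,y,r,lo,hi):
    m=(np.hypot(w[...,0]-x,w[...,1]-y)<r)&(w[...,2]>lo)&(w[...,2]<hi);return w[m]
def bar(q):
    "bow bar: centre and yaw of its long axis measured from +y"
    (c,(a,b),t)=cv2.minAreaRect((q[:,:2]*1000).astype(np.float32))
    B=cv2.boxPoints((c,(a,b),t));e=[B[1]-B[0],B[2]-B[1]];L=max(e,key=np.linalg.norm);L=L*np.sign(L[1])
    return np.array(c)/1000,np.degrees(np.arctan2(-L[0],L[1])),max(a,b),min(a,b)
E
python3 - <<'E'
from h import *
W={n:cloud(n,np.load(f"pics/{n}0.npy")) for n in("scene","top")}
for n,w in W.items():
    print(n)
    for p in((.45,.24),(.457,-.237),(.441,-.025)):
        q=near(w,*p,.06,.100,.117 if p[1]!=-.025 else .128);c,e=circ(q[:,:2],.044 if p[1]==-.025 else .039)
        print("jar/disc",c.round(4),e.round(4),"z p90",np.percentile(q[:,2],[50,90,98]).round(4))
    q=near(w,.441,-.025,.05,.155,.18);print("steel bar",bar(q),np.percentile(q[:,2],[50,90]).round(4))
    for p in((.634,-.326),(.612,-.21),(.6,-.096)):
        q=near(w,*p,.06,.183,.205);c,e=circ(q[:,:2],.044);
        # bow bar: exclude strip: points by rack frame
        b=near(w,*p,.035,.238,.256);print("white",c.round(4),e.round(4),np.median(q[:,2]).round(4),"bar",b.mean(0).round(4) if len(b) else None,bar(b) if len(b)>4 else None)
    for nm,yaw,o in(("ret",-2.5,(.59,.21)),("clean",6.,(.61,-.215))):
        a=np.radians(yaw);R=np.array([[np.cos(a),-np.sin(a)],[np.sin(a),np.cos(a)]])
        m=(w[...,2]>.215)&(w[...,2]<.26)&(np.hypot(w[...,0]-o[0],w[...,1]-o[1])<.25);q=w[m];l=(q[:,:2]-o)@R
        print(nm,"crossbar x by y:",[np.median(l[(l[:,0]>.05)&(abs(l[:,1]-y)<.02),0]).round(4) for y in(-.09,-.03,.03,.09)])
        for y in(-.115,0,.115):
            s=(abs(l[:,1]-y)<.025)&(l[:,0]<.06)
            st=s&(l[:,0]>.005 if nm=="ret" else (l[:,0]>.03))
            t=s&(l[:,0]<.0)&(q[:,2]>.239)
            print("  strip y",l[st,1].min().round(4),l[st,1].max().round(4),"z",np.median(q[st,2]).round(4),"xmin",l[s,0].min().round(4),"tip",l[t].mean(0).round(4) if t.any() else None, q[t,2].max() if t.any() else None)
E
```

```text
scene
jar/disc [0.4483 0.2424] 0.0005 z p90 [0.1071 0.1103 0.112 ]
jar/disc [ 0.4581 -0.236 ] 0.0009 z p90 [0.1065 0.1096 0.1127]
jar/disc [ 0.4395 -0.0226] 0.001 z p90 [0.117  0.1196 0.1221]
steel bar (array([ 0.44048157, -0.02358288]), np.float32(-7.28851), 60.72692108154297, 15.124479293823242) [0.1641 0.166 ]
white [ 0.6362 -0.3287] 0.0011 0.1935 bar [ 0.6314 -0.3274  0.2414] (array([ 0.63558868, -0.32783469]), np.float32(46.264885), 49.87097930908203, 44.03358459472656)
white [ 0.6151 -0.214 ] 0.0011 0.1938 bar [ 0.6123 -0.2139  0.2415] (array([ 0.60665778, -0.215409  ]), np.float32(6.2279544), 57.28228759765625, 28.970903396606445)
white [ 0.5987 -0.0994] 0.0024 0.194 bar [ 0.597  -0.0996  0.2415] (array([ 0.59209863, -0.100381  ]), np.float32(2.388913), 57.927467346191406, 27.88465118408203)
ret crossbar x by y: [np.float64(0.089), np.float64(0.0919), np.float64(0.0912), np.float64(0.0912)]
  strip y -0.1202 -0.1032 z 0.2332 xmin -0.021 tip [-0.018  -0.1113] 0.2474234985471524
  strip y -0.0044 0.0116 z 0.2337 xmin -0.021 tip [-0.0185  0.0047] 0.24667208363963364
  strip y 0.1
[... 1280 characters left out ...]
oat64(0.088), np.float64(0.0881), np.float64(0.0886), np.float64(0.0878)]
  strip y -0.1211 -0.1072 z 0.236 xmin -0.0186 tip [-0.0138 -0.1138] 0.24922287854591318
  strip y -0.0066 0.0086 z 0.2358 xmin -0.02 tip [-0.0168 -0.0002] 0.24935599890030785
  strip y 0.1076 0.123 z 0.2363 xmin -0.0202 tip [-0.015   0.1132] 0.24857935965344444
clean crossbar x by y: [np.float64(0.0919), np.float64(0.0922), np.float64(0.0914), np.float64(0.0899)]
  strip y -0.125 -0.1105 z 0.2365 xmin -0.0169 tip [-0.0143 -0.1172] 0.251820553927504
  strip y -0.0109 0.0045 z 0.236 xmin -0.0174 tip [-0.0103  0.0018] 0.2504297438354689
  strip y 0.105 0.1188 z 0.2369 xmin -0.0167 tip [-0.0062  0.1128] 0.2497106210975801
```

```bash
cat >> h.py <<'E'
def R(yaw,s=-1):
    a=np.radians(yaw);y=s*np.array([-np.sin(a),np.cos(a),0]);z=np.array([0,0,-1.]);return np.column_stack([np.cross(y,z),y,z])
G=.021            # TCP above cover origin when holding the bow
CR,CY=np.array([.612,-.2155]),6.0   # racks: origin, yaw
RR,RY=np.array([.590,.212]),-2.5
def rk(o,yaw,x,y,z): 
    a=np.radians(yaw);return np.array([o[0]+np.cos(a)*x-np.sin(a)*y,o[1]+np.sin(a)*x+np.cos(a)*y,z])
def st(t=""): print(t,"t",round(robot.read_t(),2),"tcp",np.round(robot.read_position(),4),"w",round(robot.read_grip_width(),3),"f",np.round(robot.read_force(),1),"ff",np.round(robot.read_finger_force(),1))
E
python3 - <<'E'
from h import *
for s in(-1,1):
    for p,y in(((.4405,-.0248,.32),-6.9),(rk(RR,RY,0,0,.25),RY),((.637,-.331,.25),6),((.6,-.101,.25),6),((.449,.2405,.15),0),((.459,-.238,.15),0)):
        print(s,np.round(robot.ik(np.array(p),R(y,s)),0))
robot.servo_line([.151,.658,.33])
robot.goto([.4405,-.0248,.26],R(-6.9))
st()
robot.servo_line([.4405,-.0248,.11+G],speed=.15)
st("down");robot.move_gripper(.6);st("grip")
robot.servo_line([.4405,-.0248,.30],speed=.15);st("up")
p,d,w=grab("scene");cv2.imwrite("pics/s1.png",p[:,:,::-1])
E
```

```text
-1 [ 23.  -5. -18.   0. -78.  61.]
-1 [ 38.  15.  -4.   0. -71.  50.]
-1 [-12.  24.   9.   0. -75. 108.]
-1 [  9.  14.  -6.   0. -70.  87.]
-1 [ 50.   9. -26.   0. -55.  40.]
-1 [ -6.   9. -25.   0. -55.  96.]
1 [  23.   -5.  -18.    0.  -78. -119.]
1 [  38.   15.   -4.    0.  -71. -130.]
1 [-12.  24.   9.   0. -75. -72.]
1 [  9.  14.  -6.   0. -70. -93.]
1 [  50.    9.  -26.    0.  -55. -140.]
1 [ -6.   9. -25.   0. -55. -84.]
 t 3.58 tcp [ 0.4408 -0.0243  0.26  ] w 1.002 f [-0.2 -1.   0.5] ff 0.0
down t 4.58 tcp [ 0.4411 -0.0246  0.1316] w 1.002 f [-0.5 -0.2  0.3] ff 0.0
grip t 5.16 tcp [ 0.4406 -0.0249  0.1313] w 0.679 f [-1.  -1.3  4.1] ff 30.0
up t 6.43 tcp [ 0.44   -0.0248  0.299 ] w 0.686 f [-0.1  1.1 -1.1] ff 30.0
```

View pics/s1.png

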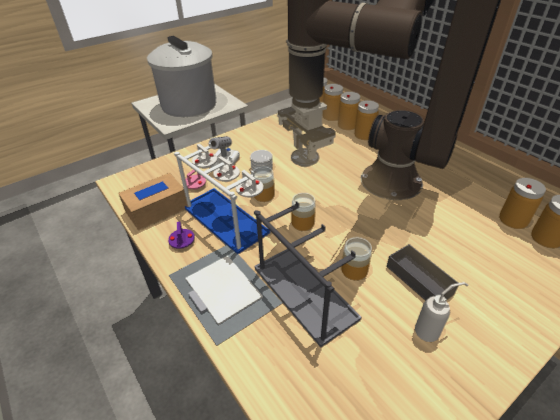

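The steel cover is lifted level at (305,152), and the middle jar is now open at (303,212). Next I'll hang the cover on the middle return hook.

```bash
python3 - <<'E'
from h import *
zh=.255-.048+G
robot.servo_line(rk(RR,RY,-.12,0,.27),R(RY),speed=.2)
robot.servo_line(rk(RR,RY,-.12,0,zh),speed=.15);st("pre")
W={n:grab(n)[2] for n in("scene","top")}
q0=rk(RR,RY,-.12,0,0)
for n in W:
    q=near(W[n],q0[0],q0[1],.055,.195,.225);c,e=circ(q[:,:2],.044);print(n,len(q),"disc c",c.round(4),e.round(4),"exp",q0[:2].round(4),np.median(q[:,2]))
robot.servo_line(rk(RR,RY,0.0,0,zh),speed=.08);st("in")
robot.servo_line(rk(RR,RY,0.0,0,zh-.019),speed=.05);st("low")
p,d,w=grab("scene");cv2.imwrite("pics/s2.png",cv2.resize(p[170:320,200:400,::-1],None,fx=3.5,fy=3.5))
E
```

```text
pre t 8.29 tcp [0.4703 0.2166 0.2284] w 0.683 f [ 0.5 -0.  -0.6] ff 30.0
scene 443 disc c [0.4703 0.2207] 0.0012 exp [0.4701 0.2172] 0.21446559863293144
top 145 disc c [0.472  0.2181] 0.0024 exp [0.4701 0.2172] 0.21671523299996037
in t 10.04 tcp [0.5897 0.2121 0.2282] w 0.683 f [-0.1  0.4 -1. ] ff 30.0
low t 10.57 tcp [0.5897 0.2119 0.2084] w 0.684 f [-0.3  0.3 -2.2] ff 30.0
```

View pics/s2.png

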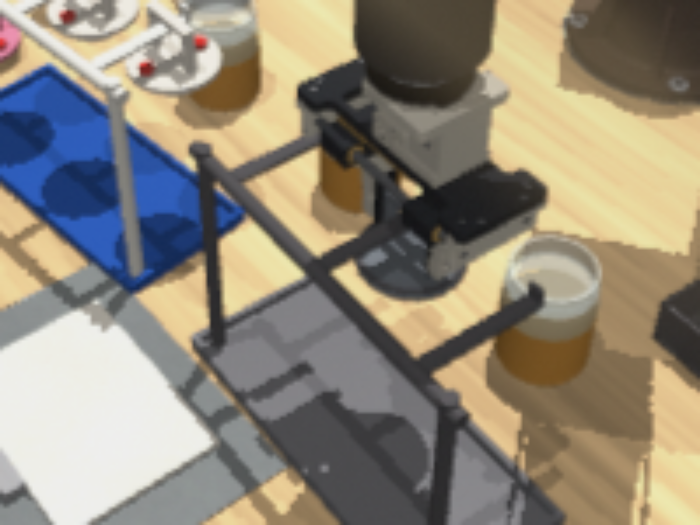

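The strip passes through the bow at crop (385,240) and the bar lies behind the tip, so it can be released.

```bash
python3 - <<'E'
from h import *
robot.move_gripper(.85)
p=robot.read_position();robot.servo_line([p[0],p[1],.32],speed=.12)
zt=.235-.048+G+.003
c=np.array([.5995,-.1020])
robot.goto([*c,.32],R(CY));st("above")
W={}
for n in("scene","top"): p,d,W[n]=grab(n);cv2.imwrite(f"pics/{n}3.png",p[:,:,::-1])
p=cv2.imread("pics/scene3.png");cv2.imwrite("pics/s3c.png",cv2.resize(p[120:320,150:400],None,fx=3,fy=3))
for n,w in W.items():
    q=near(w,*RR,.055,.18,.21);print(n,"steel",len(q),q.mean(0).round(3))
    for j in((.45,.24),(.457,-.237),(.441,-.025)):
        q=near(w,*j,.06,.1,.118);c_,e=circ(q[:,:2],.039) if len(q)>20 else (np.zeros(2),0);print("jar",len(q),c_.round(4),round(e,4))
E
```

```text
above t 13.43 tcp [ 0.5997 -0.1013  0.3198] w 0.854 f [-0.1  0.6  0. ] ff 0.0
scene steel 480 [0.595 0.225 0.194]
jar 173 [0.4488 0.2425] 0.0007
jar 93 [ 0.4578 -0.2364] 0.0007
jar 120 [ 0.4388 -0.0229] 0.0007
top steel 316 [0.583 0.219 0.196]
jar 114 [0.4503 0.2391] 0.0005
jar 125 [ 0.4597 -0.2398] 0.0005
jar 97 [ 0.44   -0.0263] 0.0005
```

View pics/s3c.png

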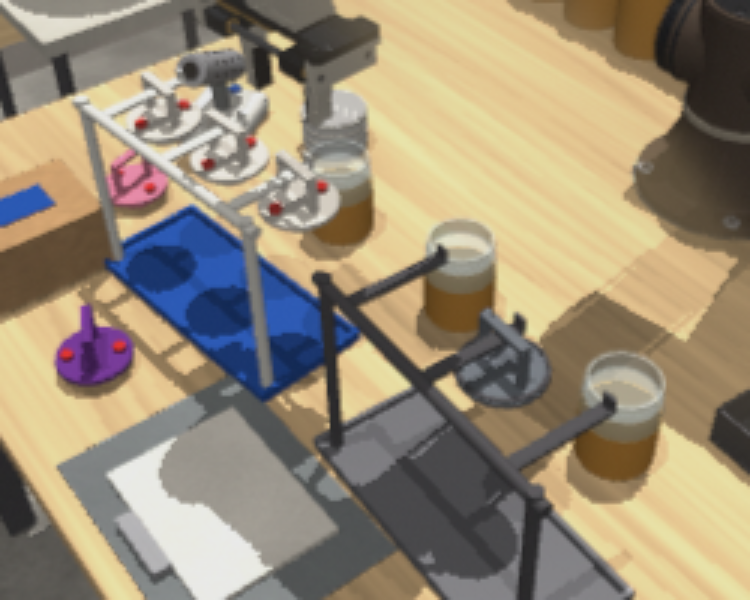

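The steel cover hangs on the middle hook at crop (503,365), and all three jars are open. Next I'll take the nearest white cover, at crop (300,200).

```bash
cat >> h.py <<'E'
def jarpos(W,j):
    o={}
    for n,w in W.items():
        q=near(w,*j,.075,.1,.118)
        if len(q)<40: continue
        q=near(w,*(np.median(q[:,:2],0)),.06,.1,.118);c,e=circ(q[:,:2],.039);o[n]=c
        print("jar",n,len(q),c.round(4),round(e,4))
    return o
def take(c,jar,jyaw=0):
    "c: white cover xy on the clean rack; carry it over jar and measure the offset"
    zt=.187+G+.002
    robot.goto([*c,.32],R(CY)); robot.move_gripper(.85)
    robot.servo_line([*c,zt],speed=.12);robot.move_gripper(.6);st("grip")
    robot.servo_line([*c,zt+.020],speed=.06)
    a=np.radians(CY);b=np.array(c)-.12*np.array([np.cos(a),np.sin(a)])
    robot.servo_line([*b,zt+.020],speed=.12);st("out")
    W={n:grab(n)[2] for n in("scene","top")};J=jarpos(W,jar)
    hover(J,jyaw,np.mean(list(J.values()),0)-[.001,.002]);
def hover(J,jyaw,g):
    robot.servo_line([*g,.155+G],R(jyaw),speed=.2);st("hover")
    g=robot.read_position()[:2];ds=[]
    for n in J:
        p,d,w=grab(n);q=near(w,*g,.06,.152,.172);c,e=circ(q[:,:2],.044);ds.append(J[n]-c)
        print(n,"disc",len(q),c.round(4),round(e,4),"z",np.median(q[:,2]).round(4),"jar-disc",ds[-1].round(4))
    print("target",(g+np.mean(ds,0)).round(4))
def put(g,jyaw=0):
    robot.servo_line([*g,.155+G],speed=.05);robot.servo_line([*g,.120+G],speed=.05);st("mid")
    robot.servo_line([*g,.111+G],speed=.03);st("seat")
E
python3 - <<'E'
from h import *
take([.5995,-.1025],(.44,-.0245),0)
E
```

```text
grip t 15.47 tcp [ 0.5998 -0.1025  0.2106] w 0.683 f [0.2 0.8 2.7] ff 30.0
out t 17.11 tcp [ 0.4807 -0.115   0.23  ] w 0.689 f [ 1.1 -0.2 -1. ] ff 30.0
jar scene 121 [ 0.4387 -0.0231] 0.0005
jar top 90 [ 0.4402 -0.026 ] 0.0006
hover t 17.92 tcp [ 0.4392 -0.0265  0.1765] w 0.683 f [-0.4  0.5 -1.1] ff 30.0
scene disc 297 [ 0.4384 -0.0233] 0.0009 z 0.1599 jar-disc [0.0003 0.0002]
top disc 108 [ 0.4418 -0.0283] 0.0029 z 0.1617 jar-disc [-0.0016  0.0023]
target [ 0.4386 -0.0253]
```

```bash
python3 - <<'E'
from h import *
put([.439,-.026])
robot.move_gripper(.9);st("open")
p=robot.read_position();robot.servo_line([p[0],p[1],.30],speed=.15)
robot.goto([.6135,-.217,.32],R(CY))
W={}
for n in("scene","top"): p,d,W[n]=grab(n);cv2.imwrite(f"pics/{n}4.png",p[:,:,::-1])
p=cv2.imread("pics/scene4.png");cv2.imwrite("pics/s4c.png",cv2.resize(p[120:320,150:400],None,fx=3,fy=3))
for n,w in W.items():
    q=near(w,.439,-.025,.06,.108,.13);c,e=circ(q[:,:2],.044);print(n,"disc",c.round(4),round(e,4),np.median(q[:,2]))
    for f in((.616,-.216),(.637,-.331)):
        q=near(w,*f,.055,.183,.205);c,e=circ(q[:,:2],.044);print(n,"white",len(q),c.round(4),round(e,4))
E
```

```text
mid t 19.12 tcp [ 0.4392 -0.026   0.1412] w 0.682 f [-0.5  0.2 -1.7] ff 30.0
seat t 19.57 tcp [ 0.4399 -0.0258  0.1334] w 0.682 f [-4.3  1.9 14.8] ff 30.0
open t 20.15 tcp [ 0.439  -0.026   0.1319] w 0.903 f [-0.   0.7  0.3] ff 0.0
scene disc [ 0.4387 -0.0221] 0.001 0.11689446419646358
scene white 312 [ 0.6152 -0.215 ] 0.0016
scene white 276 [ 0.636  -0.3289] 0.0012Traceback (most recent call last):
  File "<stdin>", line 10, in <module>
  File "h.py", line 16, in circ
    h=cv2.convexHull((xy*1000).astype(np.float32))[:,0]/1000
      ~~~~~~~~~~~~~~~~~~~~~~~~~~~~~~~~~~~~~~~~~~~~^^^^^
TypeError: 'NoneType' object is not subscriptable
```

View pics/s4c.png

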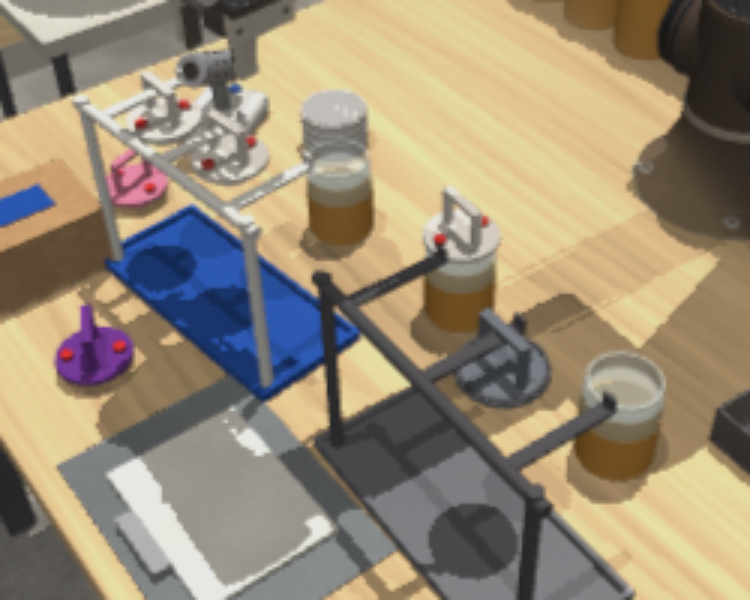

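White cover 1 sits flat on the middle jar, at crop (462,230). Its top is at 0.117 m, the same height the steel one was. The next cover goes on the left jar, crossing at full height.

```bash
sed -i 's|^    robot.servo_line(\[\*g,.155+G\],R(jyaw),speed=.2);st("hover")|    robot.servo_line([*g,.24],R(jyaw),speed=.25);robot.servo_line([*g,.155+G]);st("hover")|; s|\.111+G\]|.1118+G]|' h.py
python3 - <<'E'
from h import *
take([.6145,-.2180],(.4495,.2405),0)
E
```

```text
grip t 24.62 tcp [ 0.6148 -0.2181  0.2106] w 0.681 f [0.1 1.  3.2] ff 30.0
out t 26.25 tcp [ 0.4957 -0.2305  0.2299] w 0.681 f [ 0.8 -0.5 -0.9] ff 30.0
jar scene 166 [0.4488 0.2421] 0.0007
jar top 119 [0.4503 0.2388] 0.0006
hover t 28.96 tcp [0.4491 0.2384 0.1766] w 0.682 f [ 0.4 -1.2 -1.1] ff 30.0
scene disc 442 [0.4498 0.2416] 0.001 z 0.1601 jar-disc [-0.001   0.0005]
top disc 111 [0.452  0.2369] 0.0019 z 0.1635 jar-disc [-0.0017  0.0019]
target [0.4477 0.2396]
```

```bash
python3 - <<'E'
from h import *
put([.448,.2390])
robot.move_gripper(.9);st("open")
p=robot.read_position();robot.servo_line([p[0],p[1],.32],speed=.15)
w=grab("scene")[2];q=near(w,.448,.241,.06,.108,.13);c,e=circ(q[:,:2],.044);print("disc",c.round(4),round(e,4),np.median(q[:,2]))
q=near(w,.637,-.331,.055,.183,.205);c,e=circ(q[:,:2],.044);print("white",len(q),c.round(4),round(e,4))
take([.6360,-.3325],(.459,-.238),0)
E
```

```text
mid t 30.16 tcp [0.4482 0.2391 0.1412] w 0.684 f [ 0.1  1.  -1.8] ff 30.0
seat t 30.58 tcp [0.4483 0.2394 0.1335] w 0.682 f [-2.3  1.1  6.1] ff 30.0
open t 31.18 tcp [0.448  0.239  0.1327] w 0.898 f [-0.1  0.4 -0.6] ff 0.0
disc [0.449  0.2418] 0.0008 0.11713342195694612
white 275 [ 0.6366 -0.3277] 0.001
grip t 36.62 tcp [ 0.6363 -0.3326  0.2107] w 0.682 f [-0.1  0.9  2.7] ff 30.0
out t 38.25 tcp [ 0.5172 -0.345   0.2299] w 0.686 f [-0.3  0.4 -0.4] ff 30.0
jar scene 94 [ 0.458  -0.2368] 0.0009
hover t 39.57 tcp [ 0.4575 -0.2394  0.1762] w 0.683 f [-0.3  0.2 -0.4] ff 30.0
scene disc 237 [ 0.458  -0.2354] 0.0009 z 0.159 jar-disc [ 0.0001 -0.0014]
target [ 0.4576 -0.2408]
```

```bash
python3 - <<'E'
from h import *
put([.458,-.2402])
robot.move_gripper(.9);st("open")
p=robot.read_position();robot.servo_line([p[0],p[1],.32],speed=.15)
robot.goto([.30,.30,.38],R(0))
for n in("scene","top"):
    p,d,w=grab(n);cv2.imwrite(f"pics/{n}5.png",p[:,:,::-1])
    for j in((.449,.2405),(.439,-.025),(.459,-.238)):
        q=near(w,*j,.06,.108,.13)
        if len(q)>20:
            c,e=circ(q[:,:2],.044);print(n,"disc",c.round(4),round(e,4),np.median(q[:,2]).round(4),"tilt",np.round(np.linalg.lstsq(np.c_[q[:,:2],np.ones(len(q))],q[:,2],rcond=None)[0][:2],3))
p=cv2.imread("pics/scene5.png");cv2.imwrite("pics/s5c.png",cv2.resize(p[120:350,150:470],None,fx=2.5,fy=2.5))
E
```

```text
mid t 40.72 tcp [ 0.4582 -0.2402  0.1411] w 0.683 f [-0.7  0.9 -1.3] ff 30.0
seat t 41.14 tcp [ 0.4588 -0.2404  0.1336] w 0.682 f [-0.8  0.7  4.4] ff 30.0
open t 41.73 tcp [ 0.458  -0.2402  0.1327] w 0.9 f [ 0.9 -1.  -0.6] ff 0.0
scene disc [0.4487 0.242 ] 0.0008 0.1175 tilt [ 0.004 -0.004]
scene disc [ 0.4392 -0.0221] 0.0009 0.117 tilt [-0.009 -0.008]
scene disc [ 0.4648 -0.2482] 0.0009 0.1165 tilt [-0.031 -0.021]
top disc [0.4504 0.2388] 0.0008 0.1192 tilt [-0.007 -0.003]
top disc [ 0.4407 -0.0258] 0.0005 0.1192 tilt [ 0.009 -0.008]
top disc [ 0.4668 -0.2523] 0.0009 0.1193 tilt [0.005 0.001]
```

View pics/s5c.png

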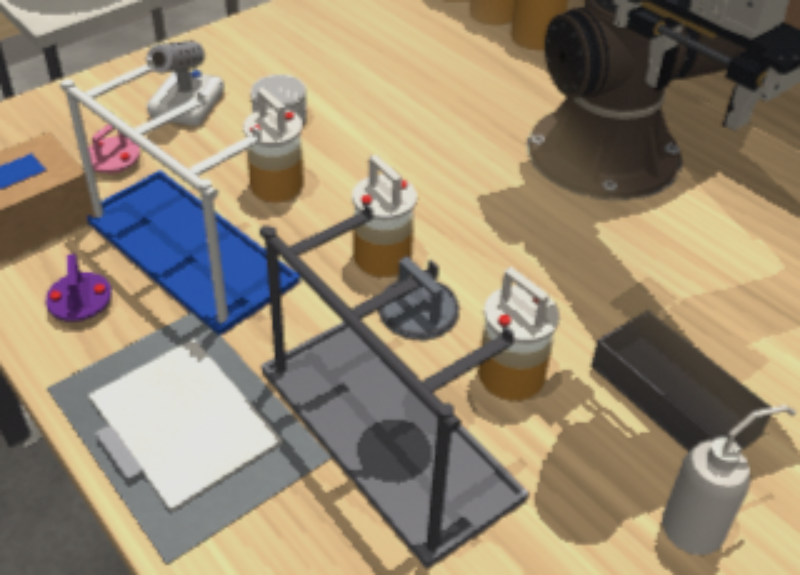

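All three covers are on and the steel one hangs at crop (420,305). The right jar has moved about 14 mm with its cover still seated, so I'll check that it has settled.

```bash
python3 - <<'E'
from h import *
robot.dwell(2.5)
out=[]
for n in("scene","top"):
    p,d,w=grab(n)
    for j in((.449,.2405),(.439,-.025),(.466,-.25)):
        q=near(w,*j,.075,.108,.13);c,e=circ(q[:,:2],.044)
        b=near(w,*j,.075,.155,.18);s=near(w,*j,.075,.02,.09)
        print(n,"disc",c.round(4),round(e,4),np.median(q[:,2]).round(4),"bow",b.mean(0).round(4),"jar body",s.min(0).round(3) if len(s) else None,s.max(0).round(3) if len(s) else None)
    if n=="scene":out.append(cv2.resize(p[140:215,235:320,::-1],None,fx=6,fy=6))
cv2.imwrite("pics/s6c.png",out[0])
E
```

```text
scene disc [0.4487 0.2422] 0.0007 0.1173 bow [0.4499 0.2438 0.1637] jar body [0.419 0.208 0.021] [0.492 0.285 0.09 ]
scene disc [ 0.4381 -0.0224] 0.0012 0.117 bow [ 0.4398 -0.0212  0.163 ] jar body [ 0.405 -0.051  0.02 ] [0.482 0.021 0.09 ]
scene disc [ 0.4657 -0.2485] 0.001 0.1166 bow [ 0.4667 -0.2456  0.1629] jar body [ 0.43  -0.267  0.02 ] [ 0.508 -0.204  0.09 ]
top disc [0.4501 0.239 ] 0.0007 0.1187 bow [0.4507 0.2392 0.1659] jar body [0.409 0.197 0.02 ] [0.473 0.247 0.086]
top disc [ 0.4404 -0.0259] 0.0007 0.1193 bow [ 0.44   -0.0265  0.1661] jar body [ 0.399 -0.049  0.02 ] [0.423 0.011 0.074]
top disc [ 0.4671 -0.2522] 0.0007 0.1194 bow [ 0.4668 -0.2519  0.1662] jar body [ 0.425 -0.266  0.021] [ 0.494 -0.21   0.089]
```

View pics/s6c.png

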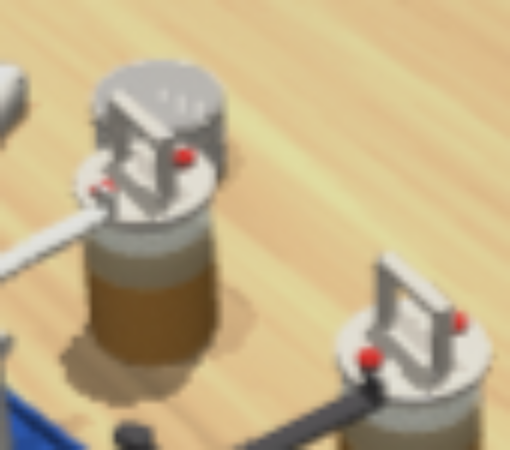

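The right jar, at crop (150,270), is still and upright, and its cover is flat and centred on the rim. The jar was knocked aside but the cover stayed seated, so I'm handing in.

```bash
python3 -c "
from rig import robot
print(robot.job_done(),robot.read_t())"
```

```text
the job is handed in; nothing more can be done
the job is handed in; nothing more can be done
```

The job is handed in: the one steel cover hangs on the return rack's middle hook, and all three jars stand upright with white covers seated flat, including the right jar, which shifted about 14 mm after its cover went on.

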